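# Open a centrifuge whose lid may be caught

## Task

Somebody left a reagent bottle standing on the lid of the small centrifuge: stand it upright on the bench instead. Then tug the lid up by its front grip, before you touch the black release slide, to learn whether the catch inside holds it; if it does, push the slide back, away from the front, to let it go. Raise the lid well past 45 degrees and finish while you hold it open there with the gripper, because it falls shut by itself; leave the loose rack, petri dish, marker and beaker round about where they are.

Things in the scene. Friction and masses are not known exactly. Their poses are not given: they have to be found in the camera images.
- centrifuge: white bench centrifuge, 200 (x) x 220 (y) x 143 mm high, fixed to the bench. Origin at the centre of its underside; its x axis points from its front (grip side, towards the robot) to its back, y to its left, z up. The lid covers the left 160 mm; the control column, 57 mm wide, is its right side, its top at 143 mm, level with the lid's top at 141 mm. The front face is flat, at x = -100 mm. The bench beside its right side is free for some 120 mm or more, and in front of it too
- lid_grip (a point): centre of the lid's grip: a grey round bar, 16 mm thick and 30 mm long along the centrifuge's y, 22 mm in front of the front face and (lid shut) 133 mm up, with free air below and at both ends. Its two flat ends can be pinched from above. It is carried by a neck 20 mm wide and moves with the lid, 208 mm from the hinge line
- lid_hinge (a point): point on the hinge line at the back of the lid, in the middle of the lid's width, level with the grip when the lid is shut. The line runs along the centrifuge's y
- lid (a joint): angle of the lid, rad: 0 shut, grows as the front rises, stop at 1.25. The lid weighs about 0.36 kg, has no stay and falls shut when let go. A catch inside the machine, out of sight, may or may not hold it: if it does, the lid lifts by only about 0.023 rad (5 mm at the grip) and then stops hard; if not, it just opens
- release (a joint): position of the release slide, m: 0 home (towards the front), 0.015 fully back. It starts home whether or not the catch holds. Needs about 2 N and stays where it is left. The catch is surely free with the slide fully back, and stays free
- release_top (a point): top centre of the release slide: a ridged black thumb piece, 18 x 18 mm and 16 mm high, on the front end of the control column's top; it slides along the centrifuge's x and may be pinched across its y or pushed from the front
- bottle_mid (a point): centre, half-way up, of the capped reagent bottle, round, 56 mm in diameter, 105 mm high, about 0.14 kg, at the start upright on the lid; its z axis is the bottle's own
- rack: loose wire rack with two capped tubes, 52 x 86 x 122 mm, on the bench; origin under its centre. To be left alone
- dish: loose lidded petri dish, 71 mm across, 15 mm high, on the bench; origin under its centre. To be left alone
- marker: loose marker pen, 135 mm long (its y), 16 mm thick, lying on the bench; origin under its centre. To be left alone
- glass_beaker: loose glass beaker, 57 mm across, 70 mm high, on the bench; origin under its centre. To be left alone
There are look-alikes about, which are no part of the job. Leave any blue look-alike of the part that bears bottle_mid alone.

How it is judged:
By the outcome, as a careful person would: the job done as asked, in the order asked, and still so for the second after the job is handed in, while the arm keeps its last pose, push and grip.
It also fails if it takes over 67 s, if anything falls off the work surface, if the arm or the gripper's body presses on something with over 40 N, if the wrist force passes 120 N, or if a joint passes its speed limit or range.

## Robot

A 6-joint arm with a two-finger parallel gripper is mounted at the origin on a cart in front of the work surface, level with it; the furniture and walls round the work are solid. World frame = base frame: x ahead of the robot, y to its left, z up, the work surface at z = 0. Lengths are in m, angles in rad, forces in N, time in s.
With the tool pointing down it reaches from about 0.325 to 1 m from the base axis. Payload 5.1 kg.
Tool frame: the origin (TCP) lies midway between the tips of the shut fingers; the grasp point (between the pads) lies behind it (robot.pinch_z is the z of the grasp point in the tool frame, in m); z points along the fingers, y is the direction in which the jaws open and shut (so a half turn about z gives the same grasp; the last joint's range is limited). The gripper opens to 85 mm and grips with 20 to 120 N. Pads are 22 mm wide; open, the fingers measure 114 mm over their backs; the gripper's body (76 mm by 85 mm) begins 54 mm behind the grasp point. The pads swing forward as they close: fully open they stand 13 mm farther back than shut.
Start: joints at [-1.406, 0.124, 1.65, -0, 1.367, -0.083], TCP at [0.159, -0.63, 0.231] pointing down, gripper open.
Joint ranges: [-2.61, 2.61], [-1.02, 2.33], [0.03, 2.71], [-1.35, 4.49], [0.32, 2.68], [-2.91, 2.91]. Speed limits (rad/s): [2.57, 2.57, 3.14, 3.14, 3.14, 3.14].

## Interface

Orientations are given as a unit quaternion [x, y, z, w].
In Python, from bench import robot, viewer, ticket gives the robot as it stands.
- The arm moves only by the shell command python3 -m creep 'ROWS'. ROWS is JSON, one flat list of numbers, 7 for each row, row after row: the shift along the world's x, y, z in m, then the turn, a rotation vector about the world's x, y, z in rad, then the finger opening in m, from 0 to 0.0854. A call has exactly 8 rows; each row shifts and turns the pose as measured when the row begins; what a row does not reach is not made up. A row lasts 1/10 s, in which the tool goes at most 50 mm and 8.59 degrees, less where a joint would pass 70% of its speed; a pose out of reach is approached as far as the arm can. A call with a gripper value outside its range is refused whole. The fingers move at their own pace and stop on an object; the grip force is fixed at half the most. Time passes only in rows, so rows that do not move let the fingers close, or fill a call up. It gives the time, the measured TCP pose, the force and the opening at its end, in the units of the state.
- robot.get_obs(): the state, without advancing time (a new reading comes with each control period).
- viewer.grab_frame(name): name is "side" or "top"; returns the picture (480x640x3 uint8, blue, green, red); there is no depth.
- viewer.camera_info(name): a dict with "fx", "fy", "cx", "cy" (pixels), "camera_from_world" (4x4, takes a point from world to camera coordinates). Camera axes: x right, y up, looking along -z (the intrinsics and any distortion apply to the point x, -y, -z); pixel columns grow to the right and rows downward; lengths in m; the calibration is good to about 2 mm. A picture is of the moment at which its call begins. camera_info takes no time and is no camera call.
- ticket.finish_job(): hands the job in, once; it reports no verdict.
The state is a dict: "time_s": time; "joint_positions": joint angles; "joint_velocities": joint speeds; "tau": joint torques, N m; "eef_pos": TCP position; "ee_rot": TCP orientation; "contact_force": force on the tool from outside, world axes, zero at the start; "ft_torque": the same for the moment, N m; "opening": opening from 0.0 (shut) to 1.0 (fully open).
Only numpy, scipy, OpenCV 4.12 (cv2) and the standard library are available. Lean on these libraries where they do the work, as an engineer would, in place of code of your own. Each camera call takes 0.05 s, during which the arm holds its last target.

## Working session

There is one attempt and no reset: what is moved stays moved. The work goes in short steps, Python scripts to look and compute and a shell command to move; the robot and the scene stay as the last step left them, time stands still between calls to the robot, and variables do not carry over. Pictures are saved under pics/ and viewed, and the job is handed in when it is done.

```bash
mkdir -p pics; ls
python3 - <<'E'
from bench import robot, viewer, ticket
import cv2
for n in ("side","top"):
    cv2.imwrite(f"pics/{n}0.png",viewer.grab_frame(n))
    print(n,viewer.camera_info(n))
print(robot.get_obs(),robot.pinch_z)
E
```

```text
pics
side {'fx': 468.89145475597786, 'fy': 468.89145475597786, 'cx': 329.6752072742885, 'cy': 243.53843480336877, 'camera_from_world': array([[-0.92017725, -0.39149955,  0.00139109,  0.48907827],
       [ 0.24977619, -0.5843283 ,  0.77212194, -0.20871456],
       [-0.30147254,  0.7108365 ,  0.63547287, -1.20746904],
       [ 0.        ,  0.        ,  0.        ,  1.        ]])}
top {'fx': 586.8830554785136, 'fy': 586.8830554785136, 'cx': 299.97004272305344, 'cy': 229.5724437054061, 'camera_from_world': array([[ 0.01392877, -0.99984963,  0.01032978,  0.02147403],
       [ 0.98083303,  0.0156704 ,  0.19421894, -0.52183986],
       [-0.19435161,  0.00742655,  0.98090382, -1.47752657],
       [ 0.        ,  0.        ,  0.        ,  1.        ]])}
{'time_s': 0.1, 'joint_positions': array([-1.40556447e+00,  1.24424232e-01,  1.65152034e+00, -1.65575619e-05,
        1.36752964e+00, -8.26052061e-02]), 'joint_velocities': array([ 0.00164939, -0.00108942, -0.00342297, -0.00176994, -0.00028389,
       -0.00083857]), 'tau': array([ 4.38726192e-04, -4.24932075e+01, -3.66654360e+01, -1.89221546e-04,
        3.98971213e-03,  1.10621613e-05]), 'eef_pos': array([ 0.15932303, -0.62960181,  0.2301962 ]), 'ee_rot': array([ 9.92331272e-01,  1.23603243e-01, -4.69554219e-05, -9.39639483e-04]), 'contact_force': array([ 0.4153766 , -0.05223753, -1.05438568]), 'ft_torque': array([-0.01578325, -0.02759935, -0.01543203]), 'opening': 1.0030874949229565} -0.0187
```

View pics/side0.png

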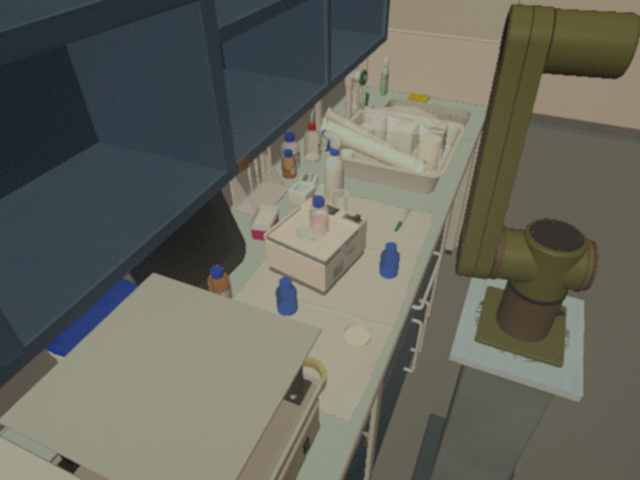

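View pics/top0.png

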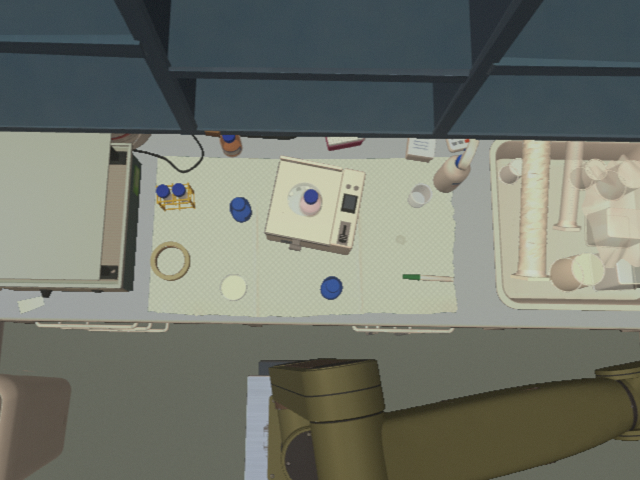

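Both views show the white centrifuge, top about (317,205), side about (317,240). A pinkish bottle with a blue cap stands on its lid, and two blue bottles stand on the bench. I'll enlarge these areas.

Run:
```python
import cv2
t=cv2.imread("pics/top0.png");s=cv2.imread("pics/side0.png")
cv2.imwrite("pics/tc.png",cv2.resize(t[145:265,250:380],None,fx=5,fy=5,interpolation=cv2.INTER_CUBIC)[:, :])
cv2.imwrite("pics/sc.png",cv2.resize(s[180:300,250:410],None,fx=5,fy=5,interpolation=cv2.INTER_CUBIC))
```

```text
(no output)
```

View pics/tc.png

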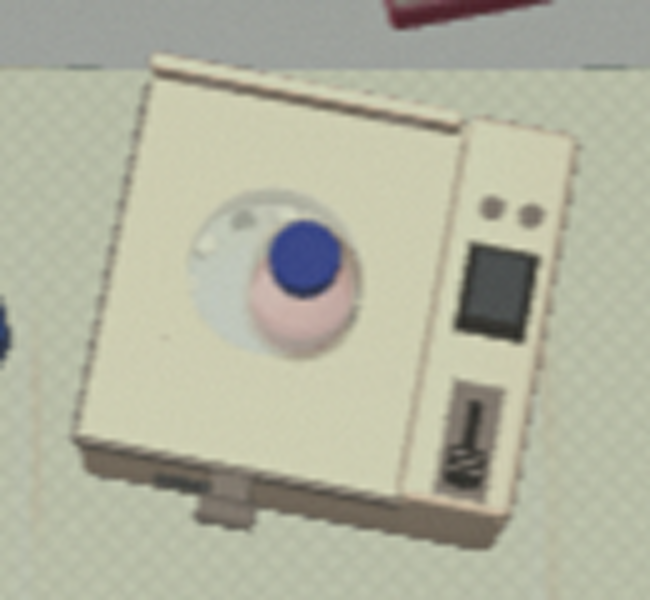

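View pics/sc.png

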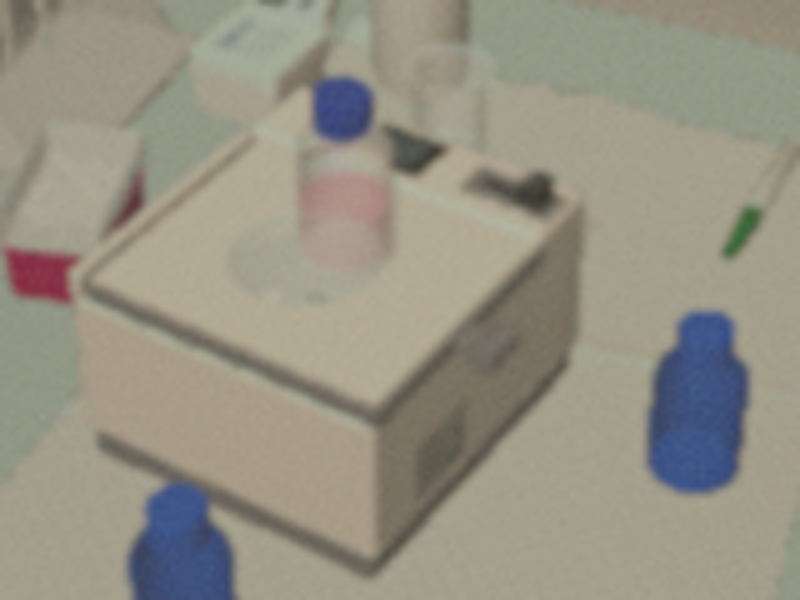

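Candidates for the bottle: the clear/pink bottle with a blue cap on the lid, top (311,198), side (319,215). There are all-blue ones at top (240,209) and (331,288), a brown one at (230,143), and a wash bottle at (452,173). Only the pink one stands on the lid, and both crops confirm it. Next I triangulate.

```bash
cat > h.py <<'E'
import numpy as np, cv2
from bench import viewer, robot
from scipy.spatial.transform import Rotation as R
def P(n):
    c=viewer.camera_info(n);K=np.array([[c['fx'],0,c['cx']],[0,c['fy'],c['cy']],[0,0,1]])
    return K@np.diag([1,-1,-1])@c['camera_from_world'][:3]
PT,PS=P('top'),P('side')
def tri(t,s):
    X=cv2.triangulatePoints(PT,PS,np.array(t,float).reshape(2,1),np.array(s,float).reshape(2,1)).ravel();X=X[:3]/X[3]
    e=[np.round(proj(p,X)-np.array(q),1) for p,q in((PT,t),(PS,s))]
    return X,e
def proj(p,X):
    x=p@np.r_[X,1];return x[:2]/x[2]
def onz(p,uv,z):
    A=np.c_[p[:,0],p[:,1],-np.array([*uv,1.])];s=np.linalg.solve(A,-(p[:,2]*z+p[:,3]));return np.r_[s[:2],z]
E
python3 - <<'E'
from h import *
np.set_printoptions(precision=4,suppress=True)
pts=dict(cap=((311.2,196.5),(318.6,197.5)),FL=((265,232.6),(325.6,263)),FR=((351.4,247.5),(366,220)),BL=((281,157.5),(266,236)),grip=((295,249),(347.6,248.4)),rel=((342.6,238),(358,217)),
)
for k,v in pts.items(): print(k,*tri(*v))
for n,uv in dict(rack=(176,200),blue1=(240,215),blue2=(331,293),dish=(233,288),markR=(455,279),markL=(402,277),beaker=(419,200)).items(): print(n,onz(PT,uv,0.0))
for n in('top','side'):
  M=viewer.camera_info(n)['camera_from_world'];print(n,-M[:3,:3].T@M[:3,3])
E
```

```text
cap [0.5601 0.0062 0.2481] [array([-0. , -0.1]), array([0.1, 0. ])]
FL [0.4952 0.1155 0.134 ] [array([0.1, 0.3]), array([-0.5, -0.1])]
FR [ 0.4617 -0.0967  0.1345] [array([0. , 0.2]), array([-0.3, -0.1])]
BL [0.6876 0.0798 0.1356] [array([0.2, 0.5]), array([-0.7, -0.2])]
grip [0.4586 0.0419 0.1359] [array([-0.2, -1. ]), array([1.5, 0.4])]
rel [ 0.48   -0.0736  0.1559] [array([0.1, 0.6]), array([-0.9, -0.2])]
rack [0.608  0.3665 0.    ]
blue1 [0.5691 0.1916 0.    ]
blue2 [ 0.3623 -0.0554  0.    ]
dish [0.3716 0.2034 0.    ]
markR [ 0.4043 -0.3848  0.    ]
markL [ 0.4075 -0.2438  0.    ]
beaker [ 0.6189 -0.2945  0.    ]
top [0.2244 0.0406 1.5504]
side [0.1382 0.9278 0.9278]
```

```bash
python3 - <<'E'
from h import *
t=cv2.imread("pics/top0.png")
cv2.imwrite("pics/tr.png",cv2.resize(t[150:310,340:480],None,fx=3.6,fy=3.6,interpolation=cv2.INTER_CUBIC))
print(onz(PT,(400,240),0),[onz(PT,(330,132),z) for z in(.5,.6,.7)])
E
python3 -m creep '[0.025,0.04,0.0125,0,0,0.072,0.085, 0.025,0.04,0.0125,0,0,0.072,0.085, 0.025,0.04,0.0125,0,0,0.072,0.085, 0.025,0.04,0.0125,0,0,0.072,0.085, 0.025,0.04,0.0125,0,0,0.072,0.085, 0.025,0.04,0.0125,0,0,0.072,0.085, 0.025,0.04,0.0125,0,0,0.072,0.085, 0.025,0.04,0.0125,0,0,0.072,0.085]'
```

```text
[ 0.5072952  -0.24043873  0.        ] [array([ 0.62117618, -0.0214048 ,  0.5       ]), array([ 0.58340184, -0.01550005,  0.6       ]), array([ 0.54562749, -0.00959529,  0.7       ])]
time_s: 0.9
eef_pos: [0.3582, -0.2999, 0.3229]
ee_rot: [0.914, 0.406, -0.002, -0.008]
contact_force: [0.1, 0.5, 0.2]
opening: 0.994
```

View pics/tr.png

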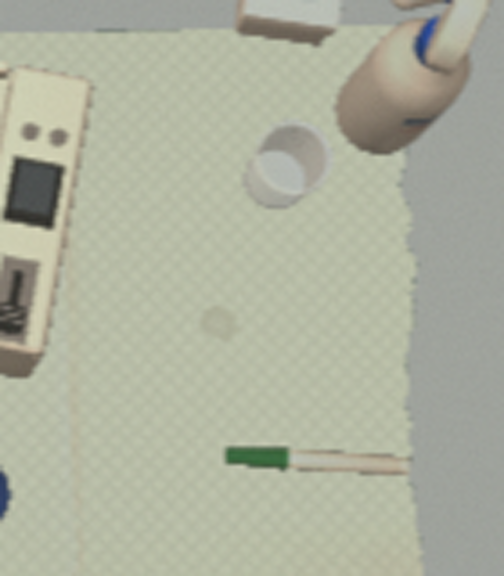

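The circle at crop (218,322) is only a flat stain, so the bench right of the centrifuge is free. The beaker and marker lie beyond it.

```bash
python3 -m creep '[0.0253,0.0382,0.001,0,0,0.071,0.085, 0.0253,0.0382,0.001,0,0,0.071,0.085, 0.0253,0.0382,0.001,0,0,0.071,0.085, 0.0253,0.0382,0.001,0,0,0.071,0.085, 0.0253,0.0382,0.001,0,0,0.071,0.085, 0.0253,0.0382,0.001,0,0,0.071,0.085, 0.0253,0.0382,0.001,0,0,0.071,0.085, 0.0253,0.0382,0.001,0,0,0.071,0.085]'
python3 - <<'E'
from h import *
cv2.imwrite("pics/s1.png",viewer.grab_frame("side"))
o=robot.get_obs();print(o['eef_pos'],R.from_quat(o['ee_rot']).as_matrix().round(3))
E
```

```text
time_s: 1.7
eef_pos: [0.5652, 0.0208, 0.3315]
ee_rot: [0.756, 0.655, -0.003, -0.005]
contact_force: [0.2, -0.4, 0.2]
opening: 0.997
[0.56750124 0.02607466 0.33082172] [[ 0.135  0.991 -0.01 ]
 [ 0.991 -0.135  0.008]
 [ 0.006 -0.011 -1.   ]]
```

View pics/s1.png

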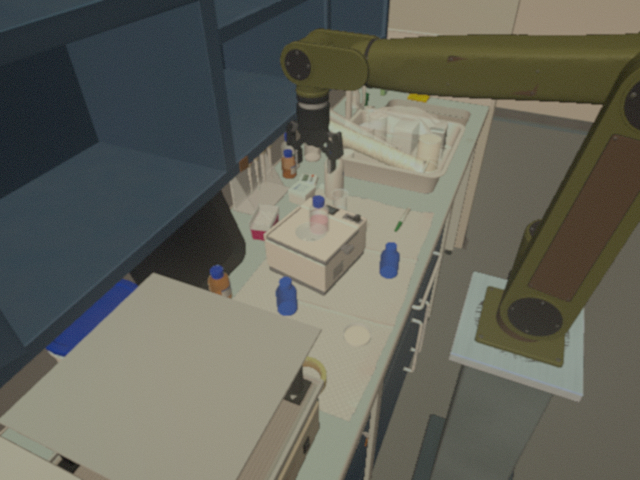

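The gripper is above the bottle, centre about (315,125), and clear of the shelf. I correct the small overshoot, then descend.

```bash
python3 -m creep '[-0.0035,-0.010,0,-0.003,-0.004,-0.015,0.085, -0.003,-0.007,0,-0.003,-0.004,-0.01,0.085, 0,-0.002,0,0,0,0,0.085, 0,0,0,0,0,0,0.085, 0,0,-0.01,0,0,0,0.085, 0,0,-0.015,0,0,0,0.085, 0,0,-0.005,0,0,0,0.085, 0,0,0,0,0,0,0.085]'
python3 - <<'E'
from h import *
o=robot.get_obs();print(o['eef_pos'],R.from_quat(o['ee_rot']).as_matrix().round(3))
E
```

```text
time_s: 2.55
eef_pos: [0.5585, 0.0039, 0.2956]
ee_rot: [0.763, 0.646, -0.002, -0.002]
contact_force: [0.6, -0.2, 0.3]
opening: 0.993
[0.55851701 0.00394993 0.29562508] [[ 0.164  0.986 -0.006]
 [ 0.986 -0.164  0.001]
 [ 0.    -0.006 -1.   ]]
```

```bash
python3 -m creep '[0.001,0.002,-0.018,0,0,0,0.085, 0,0,-0.018,0,0,0,0.085, 0,0,-0.018,0,0,0,0.085, 0,0,-0.018,0,0,0,0.085, 0,0,-0.016,0,0,0,0.085, 0,0,-0.012,0,0,0,0.085, 0,0,-0.006,0,0,0,0.085, 0,0,0,0,0,0,0.085]'
python3 - <<'E'
from h import *
o=robot.get_obs();print(o['eef_pos'],o['contact_force'])
s=viewer.grab_frame("side");cv2.imwrite("pics/s2.png",cv2.resize(s[120:300,230:410],None,fx=3.3,fy=3.3,interpolation=cv2.INTER_CUBIC))
E
```

```text
time_s: 3.35
eef_pos: [0.5598, 0.0062, 0.1856]
ee_rot: [0.763, 0.647, -0.001, -0.002]
contact_force: [0.3, 0.0, 0.3]
opening: 0.995
[0.55983374 0.00619253 0.18557441] [0.25257075 0.00064769 0.33674703]
```

View pics/s2.png

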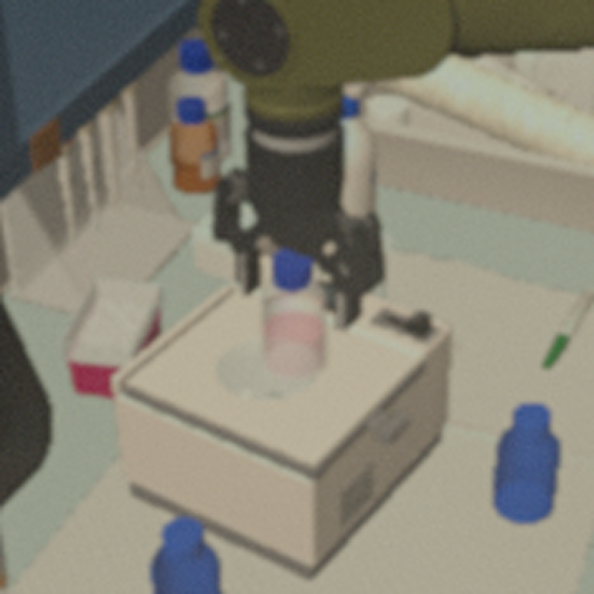

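The fingers straddle the bottle, at crop (245,270) and (345,305), with the cap at (292,268). Down 5 mm, then close.

```bash
python3 -m creep '[0,0,-0.005,0,0,0,0.085, 0,0,0,0,0,0,0.085, 0,0,0,0,0,0,0.04, 0,0,0,0,0,0,0.04, 0,0,0,0,0,0,0.04, 0,0,0,0,0,0,0.04, 0,0,0,0,0,0,0.04, 0,0,0,0,0,0,0.04]'
python3 - <<'E'
from h import *
o=robot.get_obs();print(o['eef_pos'],o['contact_force'],o['opening']*.0854)
E
```

```text
time_s: 4.2
eef_pos: [0.5623, 0.006, 0.1846]
ee_rot: [0.763, 0.647, 0.001, 0.001]
contact_force: [0.2, 0.8, 0.2]
opening: 0.629
[0.56230732 0.00603233 0.18462411] [0.23970752 0.81864166 0.24856143] 0.0537586113692254
```

```bash
python3 -m creep '[0,0,0.008,0,0,0,0.04, 0,0,0.012,0,0,0,0.04, 0,0,0.015,0,0,0,0.04, 0,0,0.015,0,0,0,0.04, 0,0,0.012,0,0,0,0.04, 0,0,0.006,0,0,0,0.04, 0,0,0,0,0,0,0.04, 0,0,0,0,0,0,0.04]'
python3 - <<'E'
from h import *
o=robot.get_obs();print(o['eef_pos'],o['contact_force'],o['opening']*.0854)
s=viewer.grab_frame("side");cv2.imwrite("pics/s3.png",cv2.resize(s[120:300,230:410],None,fx=3.3,fy=3.3,interpolation=cv2.INTER_CUBIC))
E
```

```text
time_s: 5.0
eef_pos: [0.562, 0.006, 0.2601]
ee_rot: [0.763, 0.647, 0.002, 0.002]
contact_force: [-0.5, -0.5, -1.3]
opening: 0.631
[0.56203051 0.00600595 0.26012392] [-0.46667073 -0.48461816 -1.25429636] 0.05391096826827503
```

View pics/s3.png

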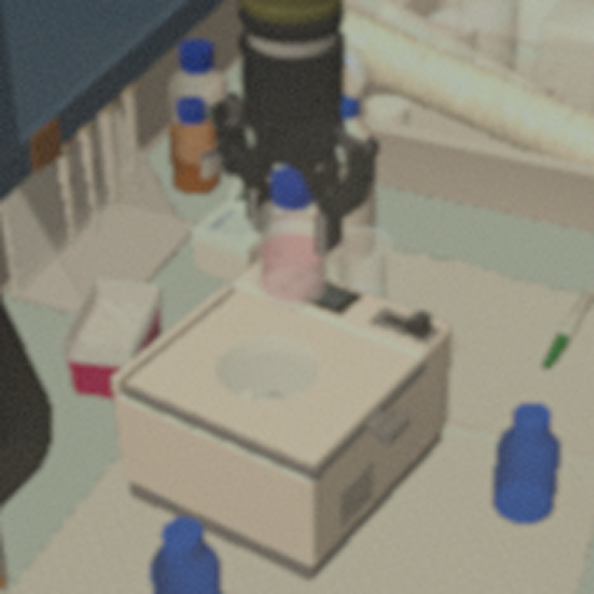

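The bottle is lifted and upright, at crop (292,235). I carry it to the right side of the centrifuge.

```bash
python3 -m creep '[-0.003,-0.015,0,0,0,0,0.04, -0.006,-0.03,0,0,0,0,0.04, -0.006,-0.03,0,0,0,0,0.04, -0.006,-0.03,0,0,0,0,0.04, -0.006,-0.03,0,0,0,0,0.04, -0.006,-0.03,0,0,0,0,0.04, -0.003,-0.012,0,0,0,0,0.04, 0,0,0,0,0,0,0.04]'
python3 -m creep '[0,0,-0.015,0,0,0,0.04, 0,0,-0.025,0,0,0,0.04, 0,0,-0.025,0,0,0,0.04, 0,0,-0.025,0,0,0,0.04, 0,0,-0.025,0,0,0,0.04, 0,0,-0.02,0,0,0,0.04, 0,0,-0.01,0,0,0,0.04, 0,0,0,0,0,0,0.04]'
python3 - <<'E'
from h import *
o=robot.get_obs();print(o['eef_pos'],o['contact_force'],R.from_quat(o['ee_rot']).as_matrix().round(3))
s=viewer.grab_frame("side");cv2.imwrite("pics/s4.png",cv2.resize(s[120:300,230:410],None,fx=3.3,fy=3.3,interpolation=cv2.INTER_CUBIC))
s=viewer.grab_frame("top");cv2.imwrite("pics/t4.png",s)
E
```

```text
time_s: 5.85
eef_pos: [0.5193, -0.1802, 0.2528]
ee_rot: [0.763, 0.647, -0.002, -0.003]
contact_force: [0.1, -0.2, -1.2]
opening: 0.626
time_s: 6.65
eef_pos: [0.517, -0.1702, 0.0947]
ee_rot: [0.76, 0.65, -0.002, -0.007]
contact_force: [-0.5, -0.3, -2.6]
opening: 0.626
[ 0.51704844 -0.17016871  0.09468654] [-0.50975804 -0.30771773 -2.57305153] [[ 0.154  0.988 -0.012]
 [ 0.988 -0.154  0.008]
 [ 0.006 -0.013 -1.   ]]
```

View pics/s4.png

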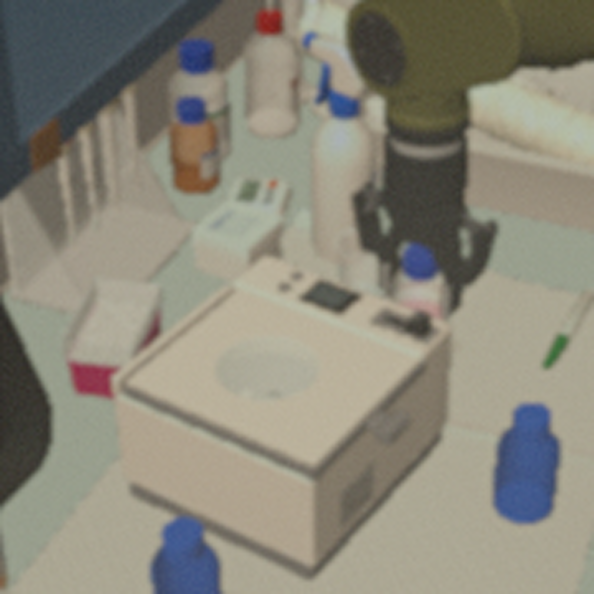

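View pics/t4.png

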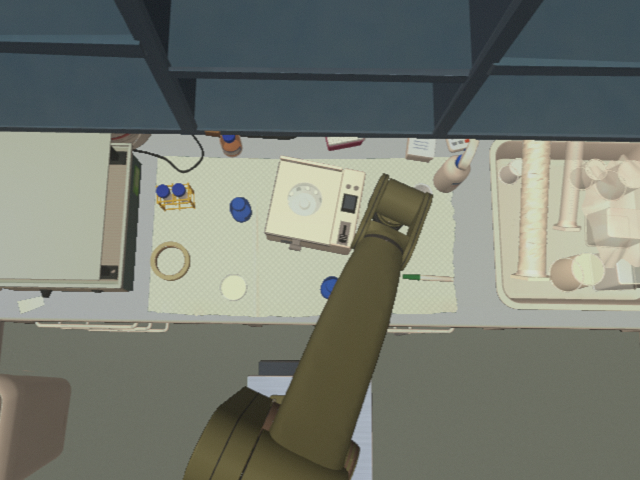

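The bottle hangs over the free bench to the right, cap at crop (420,260). I straighten, shift 12 mm further right and lower to contact.

```bash
python3 -m creep '[0.002,-0.006,-0.004,-0.004,-0.006,0,0.04, 0.002,-0.006,-0.006,-0.004,-0.006,0,0.04, 0,0,-0.009,0,0,0,0.04, 0,0,-0.009,0,0,0,0.04, 0,0,-0.007,0,0,0,0.04, 0,0,-0.004,0,0,0,0.04, 0,0,0,0,0,0,0.04, 0,0,0,0,0,0,0.04]'
python3 - <<'E'
from h import *
o=robot.get_obs();print(o['eef_pos'],o['contact_force'],R.from_quat(o['ee_rot']).as_matrix().round(3))
E
```

```text
time_s: 7.55
eef_pos: [0.5254, -0.1855, 0.0587]
ee_rot: [0.76, 0.65, 0.003, 0.006]
contact_force: [1.1, 0.4, -1.2]
opening: 0.631
[ 0.52537134 -0.18551349  0.05871323] [ 1.09475761  0.40079271 -1.22659621] [[ 0.155  0.988  0.012]
 [ 0.988 -0.155 -0.006]
 [-0.004  0.012 -1.   ]]
```

```bash
python3 -m creep '[0,0,-0.002,0.003,0.006,0,0.04, 0,0,-0.003,0,0,0,0.04, 0,0,-0.003,0,0,0,0.04, 0,0,-0.002,0,0,0,0.04, 0,0,-0.002,0,0,0,0.04, 0,0,0,0,0,0,0.04, 0,0,0,0,0,0,0.04, 0,0,0,0,0,0,0.04]'
python3 - <<'E'
from h import *
o=robot.get_obs();print(o['eef_pos'],o['contact_force'],R.from_quat(o['ee_rot']).as_matrix().round(3))
E
```

```text
time_s: 8.35
eef_pos: [0.526, -0.1856, 0.0466]
ee_rot: [0.76, 0.65, 0.002, 0.003]
contact_force: [-0.3, -0.4, -0.8]
opening: 0.625
[ 0.52603919 -0.18563777  0.04656782] [-0.34163665 -0.39533553 -0.8388835 ] [[ 0.154  0.988  0.007]
 [ 0.988 -0.154 -0.003]
 [-0.002  0.007 -1.   ]]
```

```bash
python3 -m creep '[0,0,-0.001,0.002,0.004,0,0.04, 0,0,-0.001,0,0,0,0.04, 0,0,-0.001,0,0,0,0.04, 0,0,-0.001,0,0,0,0.04, 0,0,0,0,0,0,0.04, 0,0,0,0,0,0,0.04, 0,0,0,0,0,0,0.04, 0,0,0,0,0,0,0.04]'
```

```text
time_s: 9.15
eef_pos: [0.5268, -0.186, 0.0437]
ee_rot: [0.76, 0.65, 0.001, 0.002]
contact_force: [-0.0, 0.3, 0.1]
opening: 0.627
```

Contact: the hanging weight is gone from the force reading. Release and rise.

```bash
python3 -m creep '[0,0,0,0,0,0,0.085, 0,0,0,0,0,0,0.085, 0,0,0,0,0,0,0.085, 0,0,0,0,0,0,0.085, 0,0,0,0,0,0,0.085, 0,0,0.004,0,0,0,0.085, 0,0,0.01,0,0,0,0.085, 0,0,0.015,0,0,0,0.085]'
python3 -m creep '[0,0,0.02,0,0,0,0.085, 0,0,0.025,0,0,0,0.085, 0,0,0.03,0,0,0,0.085, 0,0,0.03,0,0,0,0.085, 0,0,0.03,0,0,0,0.085, 0,0,0.025,0,0,0,0.085, 0,0,0.01,0,0,0,0.085, 0,0,0,0,0,0,0.085]'
python3 - <<'E'
from h import *
o=robot.get_obs();print(o['eef_pos'],o['contact_force'],R.from_quat(o['ee_rot']).as_matrix().round(3))
s=viewer.grab_frame("side");cv2.imwrite("pics/s5.png",s[100:340,210:530].repeat(2,0).repeat(2,1))
E
```

```text
time_s: 9.95
eef_pos: [0.5258, -0.1856, 0.0727]
ee_rot: [0.76, 0.65, 0.0, 0.0]
contact_force: [0.4, -0.1, 0.4]
opening: 0.995
time_s: 10.75
eef_pos: [0.5268, -0.1859, 0.2637]
ee_rot: [0.76, 0.65, 0.003, 0.007]
contact_force: [-0.2, -0.1, 0.6]
opening: 0.994
[ 0.52681092 -0.18592577  0.26369602] [-0.18533125 -0.09682182  0.60072483] [[ 0.154  0.988  0.015]
 [ 0.988 -0.154 -0.007]
 [-0.004  0.016 -1.   ]]
```

View pics/s5.png

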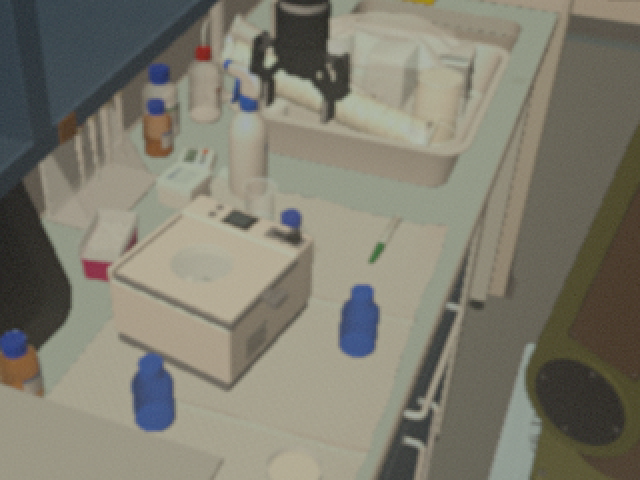

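The bottle stands on the bench behind the column, cap at (291,220). Next I go over the grip and turn the jaws along the centrifuge's y.

```bash
python3 -m creep '[-0.0042,0.0142,0,0.004,0.007,0.1,0.085, -0.0042,0.0142,0,0,0,0.1,0.085, -0.0042,0.0142,0,0,0,0.1,0.085, -0.0042,0.0142,0,0,0,0.1,0.085, -0.0042,0.0142,0,0,0,0.1,0.085, -0.0042,0.0142,0,0,0,0.1,0.085, -0.0042,0.0142,0,0,0,0.1,0.085, -0.0042,0.0142,0,0,0,0.1,0.085]'
python3 -m creep '[-0.0042,0.0142,-0.006,0,0,0.1,0.085, -0.0042,0.0142,-0.006,0,0,0.1,0.085, -0.0042,0.0142,-0.006,0,0,0.1,0.085, -0.0042,0.0142,-0.006,0,0,0.1,0.085, -0.0042,0.0142,-0.006,0,0,0.1,0.085, -0.0042,0.0142,-0.006,0,0,0.1,0.085, -0.004,0.012,-0.005,0,0,0.08,0.085, 0,0,0,0,0,0,0.085]'
python3 - <<'E'
from h import *
o=robot.get_obs();print(o['eef_pos'],o['contact_force'],R.from_quat(o['ee_rot']).as_matrix().round(3),o['joint_positions'].round(2))
E
```

```text
time_s: 11.6
eef_pos: [0.4848, -0.0676, 0.2458]
ee_rot: [0.434, 0.901, -0.003, -0.01]
contact_force: [0.4, 0.0, -0.3]
opening: 0.992
time_s: 12.4
eef_pos: [0.4446, 0.0354, 0.1857]
ee_rot: [0.093, 0.995, -0.009, -0.023]
contact_force: [0.1, 0.6, -0.6]
opening: 0.992
[0.44458129 0.03543647 0.18572945] [ 0.12743116  0.62411527 -0.57456303] [[-0.982  0.184 -0.047]
 [ 0.185  0.983 -0.014]
 [ 0.044 -0.022 -0.999]] [-0.03 -0.28  2.11 -0.02  1.36 -1.41]
```

```bash
python3 -m creep '[0.006,0.002,0.002,0.007,-0.024,0.01,0.085, 0.005,0.002,0,0.005,-0.016,0.005,0.085, 0.002,0.001,0,0,0,0,0.085, 0,0,0,0,0,0,0.085, 0,0,0,0,0,0,0.085, 0,0,0,0,0,0,0.085, 0,0,0,0,0,0,0.085, 0,0,0,0,0,0,0.085]'
python3 - <<'E'
from h import *
s=viewer.grab_frame("side");cv2.imwrite("pics/s6.png",cv2.resize(s[120:300,230:410],None,fx=3.3,fy=3.3,interpolation=cv2.INTER_CUBIC))
o=robot.get_obs();print(o['eef_pos'],o['contact_force'],R.from_quat(o['ee_rot']).as_matrix().round(3))
E
```

```text
time_s: 13.2
eef_pos: [0.4589, 0.0387, 0.1868]
ee_rot: [0.088, 0.996, -0.001, -0.003]
contact_force: [0.2, 0.3, -0.3]
opening: 0.995
[0.458916   0.03875311 0.18687318] [ 0.24138369 -0.96438032  0.10646559] [[-0.984  0.176 -0.005]
 [ 0.176  0.984 -0.002]
 [ 0.005 -0.003 -1.   ]]
```

View pics/s6.png

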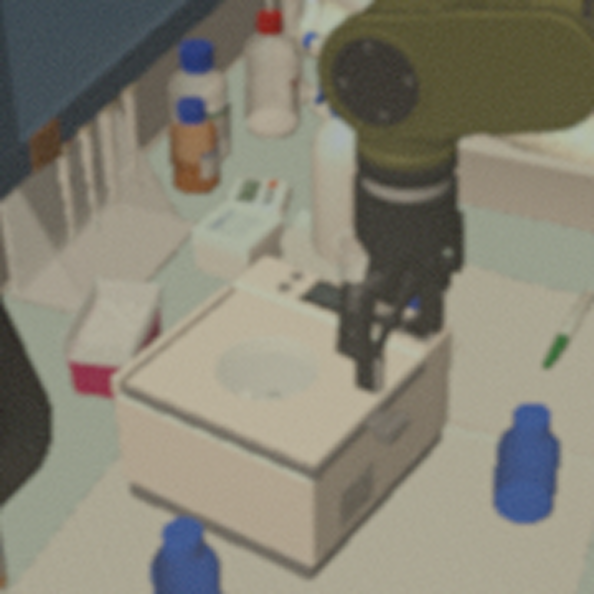

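The jaws straddle the grip from above, fingers at crop (365,370), grip at (390,425). I descend about 69 mm.

```bash
python3 -m creep '[-0.0005,0.0015,-0.006,0.001,-0.003,0,0.085, -0.0005,0.001,-0.012,0,0,0,0.085, 0,0,-0.014,0,0,0,0.085, 0,0,-0.013,0,0,0,0.085, 0,0,-0.01,0,0,0,0.085, 0,0,-0.006,0,0,0,0.085, 0,0,0,0,0,0,0.085, 0,0,0,0,0,0,0.085]'
python3 - <<'E'
from h import *
s=viewer.grab_frame("side");cv2.imwrite("pics/s7.png",cv2.resize(s[180:300,290:410],None,fx=5,fy=5,interpolation=cv2.INTER_CUBIC))
o=robot.get_obs();print(o['eef_pos'],o['contact_force'],R.from_quat(o['ee_rot']).as_matrix().round(3))
E
```

```text
time_s: 14.05
eef_pos: [0.4557, 0.0416, 0.118]
ee_rot: [0.088, 0.996, -0.001, -0.003]
contact_force: [1.2, 0.2, 0.3]
opening: 0.995
[0.45573651 0.04162878 0.11806347] [-0.29806899 -0.26758219 -0.72806333] [[-0.984  0.175 -0.006]
 [ 0.175  0.985 -0.001]
 [ 0.006 -0.002 -1.   ]]
```

View pics/s7.png

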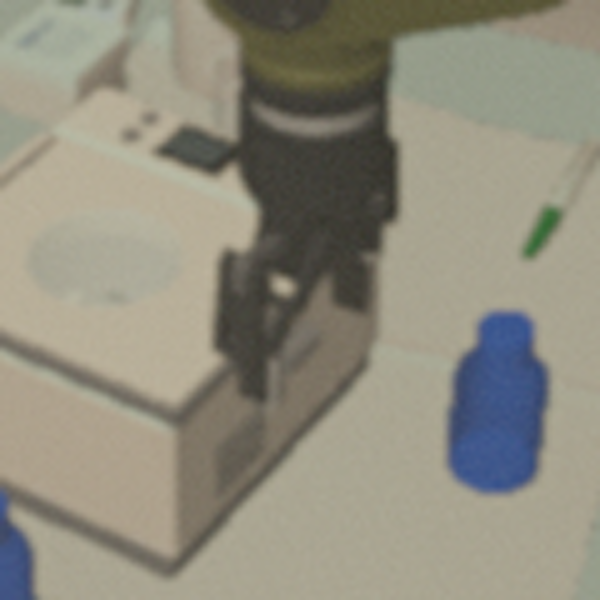

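The near finger, tip about (255,395), is just in front of the face and the grip lies between the fingers. Close.

```bash
python3 -m creep '[0.002,0,0,0,0,0,0.085, 0,0,0,0,0,0,0.02, 0,0,0,0,0,0,0.02, 0,0,0,0,0,0,0.02, 0,0,0,0,0,0,0.02, 0,0,0,0,0,0,0.02, 0,0,0,0,0,0,0.02, 0,0,0,0,0,0,0.02]'
python3 - <<'E'
from h import *
s=viewer.grab_frame("side");cv2.imwrite("pics/s8.png",cv2.resize(s[180:300,290:410],None,fx=5,fy=5,interpolation=cv2.INTER_CUBIC))
o=robot.get_obs();print(o['eef_pos'],o['contact_force'],o['opening']*85.4)
E
```

```text
time_s: 14.9
eef_pos: [0.4598, 0.0429, 0.1209]
ee_rot: [0.088, 0.996, 0.001, -0.001]
contact_force: [-0.1, 0.4, -0.1]
opening: 0.336
[0.45983599 0.04284947 0.12087148] [0.0731223  1.25754581 0.16413652] 28.398364377038238
```

View pics/s8.png

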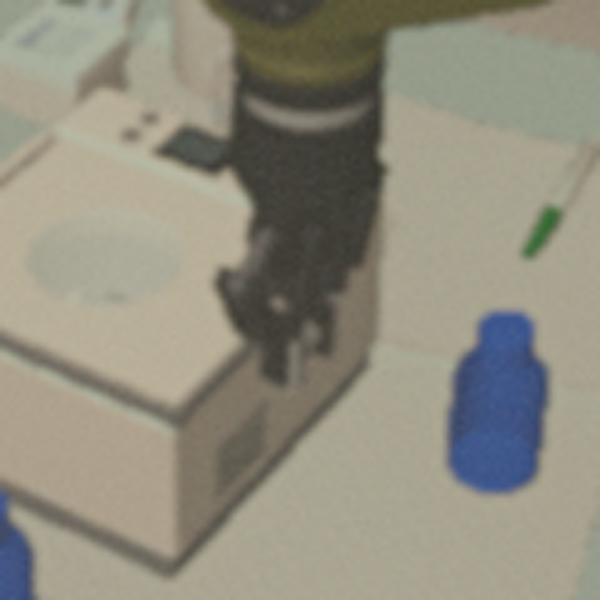

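The grip is pinched (28 mm, consistent with 30 mm). Now the tug.

```bash
python3 -m creep '[0,0,0.002,0,0,0,0.02, 0,0,0.002,0,0,0,0.02, 0,0,0.002,0,0,0,0.02, 0,0,0.002,0,0,0,0.02, 0,0,0.002,0,0,0,0.02, 0,0,0.002,0,0,0,0.02, 0,0,0.002,0,0,0,0.02, 0,0,0.002,0,0,0,0.02]'
python3 - <<'E'
from h import *
s=viewer.grab_frame("side");cv2.imwrite("pics/s9.png",cv2.resize(s[180:300,290:410],None,fx=5,fy=5,interpolation=cv2.INTER_CUBIC))
o=robot.get_obs();print(o['eef_pos'],o['contact_force'],o['opening']*85.4)
E
```

```text
time_s: 15.75
eef_pos: [0.4599, 0.0428, 0.1258]
ee_rot: [0.089, 0.996, 0.002, 0.002]
contact_force: [10.5, 1.0, -13.1]
opening: 0.334
[0.45986812 0.04282041 0.12577299] [  9.37241296   2.00493755 -13.08789645] 28.221606093796115
```

View pics/s9.png

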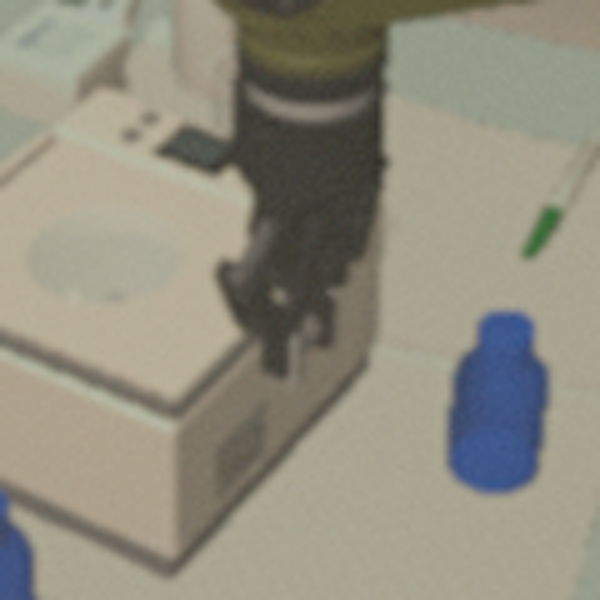

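It rose 4.9 mm and stopped with 13 N resistance. I pull somewhat harder to be certain.

```bash
python3 -m creep '[0,0,0.004,0,0,0,0.02, 0,0,0.004,0,0,0,0.02, 0,0,0.004,0,0,0,0.02, 0,0,0.004,0,0,0,0.02, 0,0,0.004,0,0,0,0.02, 0,0,0.004,0,0,0,0.02, 0,0,0.004,0,0,0,0.02, 0,0,0.004,0,0,0,0.02]'
```

```text
time_s: 16.6
eef_pos: [0.46, 0.0428, 0.1262]
ee_rot: [0.089, 0.996, 0.003, 0.008]
contact_force: [17.0, 1.2, -24.7]
opening: 0.329
```

The catch holds: 25 N and no further rise. I lower the lid, let go and rise.

```bash
python3 -m creep '[0,0,-0.002,0,0,0,0.02, 0,0,-0.002,0,0,0,0.02, 0,0,-0.002,0,0,0,0.02, 0,0,0,0,0,0,0.02, 0,0,0,0,0,0,0.06, 0,0,0,0,0,0,0.06, 0,0,0,0,0,0,0.06, 0,0,0,0,0,0,0.06]'
python3 -m creep '[0,0,0,0,0,0,0.06, 0,0,0.01,0,0,0,0.06, 0,0,0.015,0,0,0,0.06, 0,0,0.015,0,0,0,0.06, 0,0,0.015,0,0,0,0.06, 0,0,0.01,0,0,0,0.06, 0,0,0.005,0,0,0,0.06, 0,0,0,0,0,0,0.06]'
python3 - <<'E'
from h import *
s=viewer.grab_frame("side");cv2.imwrite("pics/s10.png",cv2.resize(s[180:300,290:410],None,fx=5,fy=5,interpolation=cv2.INTER_CUBIC))
t=viewer.grab_frame("top");cv2.imwrite("pics/t10.png",cv2.resize(t[145:265,250:410],None,fx=5,fy=5,interpolation=cv2.INTER_CUBIC))
o=robot.get_obs();print(o['eef_pos'],o['contact_force'],R.from_quat(o['ee_rot']).as_matrix().round(3))
E
```

```text
time_s: 17.4
eef_pos: [0.4602, 0.0425, 0.1222]
ee_rot: [0.088, 0.996, 0.003, 0.007]
contact_force: [0.5, 0.0, 0.2]
opening: 0.705
time_s: 18.2
eef_pos: [0.4598, 0.0423, 0.1975]
ee_rot: [0.089, 0.996, 0.002, 0.008]
contact_force: [0.3, 0.4, -0.9]
opening: 0.7
[0.45921954 0.04233151 0.19627327] [-0.05859528 -0.44334035 -0.70098051] [[-0.984  0.176  0.014]
 [ 0.177  0.984  0.004]
 [-0.013  0.006 -1.   ]]
```

View pics/s10.png

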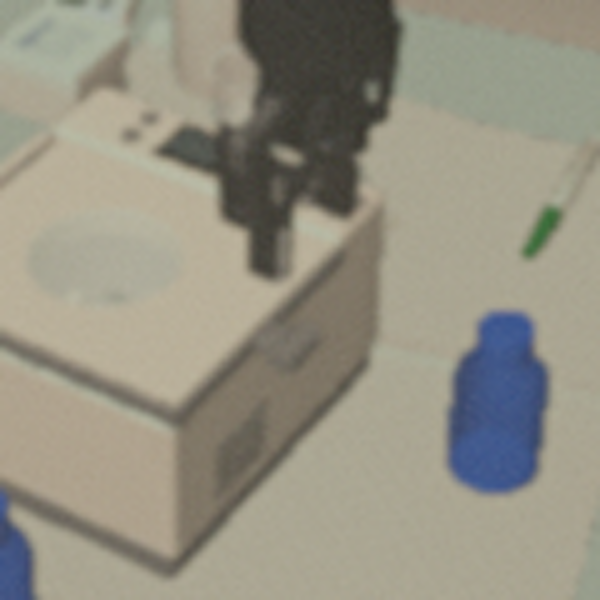

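View pics/t10.png

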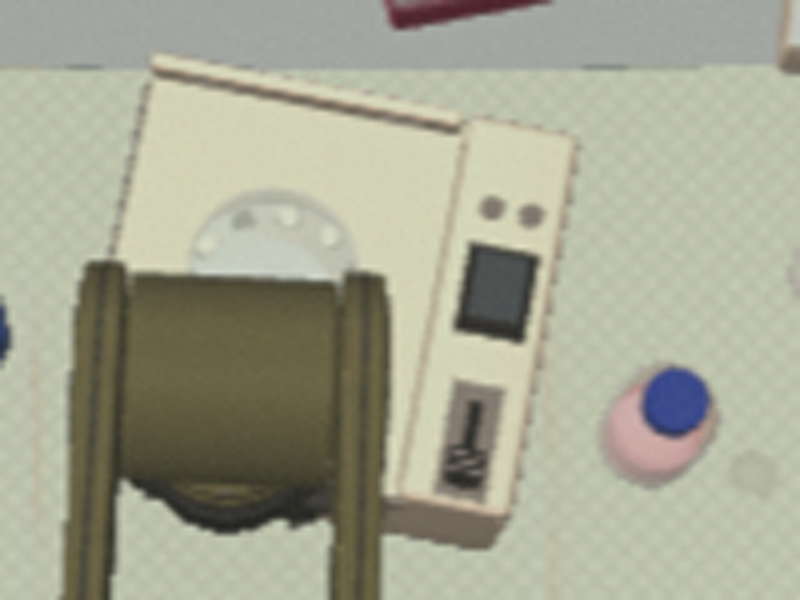

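Lid shut, bottle upright on the bench, cap at crop (677,400). The slide is still home at (465,465). I close the fingers and move to in front of the slide.

```bash
python3 -m creep '[-0.001,-0.01,0,-0.002,0.007,0,0, -0.001,-0.017,0,-0.001,0.004,0,0, -0.002,-0.02,0,0,0,0,0, -0.002,-0.02,0,0,0,0,0, -0.001,-0.02,0,0,0,0,0, -0.001,-0.015,0,0,0,0,0, 0,-0.005,0,0,0,0,0, 0,0,0,0,0,0,0]'
python3 - <<'E'
from h import *
t=viewer.grab_frame("side");cv2.imwrite("pics/s11.png",cv2.resize(t[180:300,290:410],None,fx=5,fy=5,interpolation=cv2.INTER_CUBIC))
o=robot.get_obs();print(o['eef_pos'],o['contact_force'],R.from_quat(o['ee_rot']).as_matrix().round(3))
E
```

```text
time_s: 19.1
eef_pos: [0.4462, -0.0712, 0.1892]
ee_rot: [0.088, 0.996, 0.0, -0.006]
contact_force: [0.2, 0.4, -0.9]
opening: 0.003
[ 0.44618676 -0.07081884  0.18912329] [-0.37446426  0.64989391 -0.71730836] [[-0.984  0.175 -0.012]
 [ 0.175  0.985  0.001]
 [ 0.012 -0.001 -1.   ]]
```

View pics/s11.png

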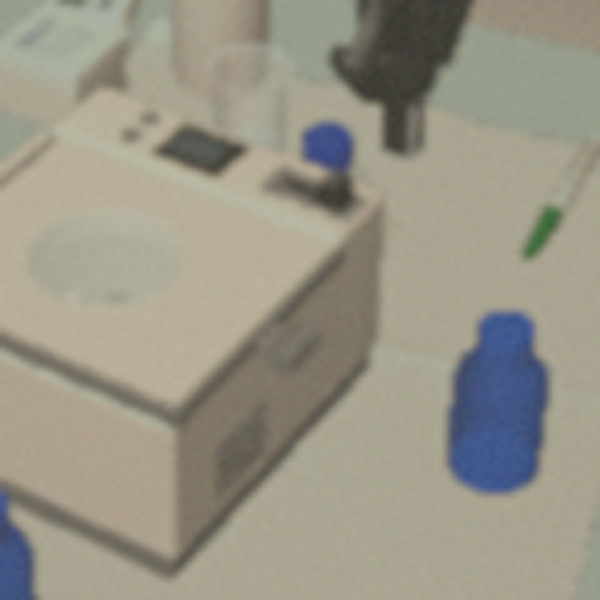

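The shut fingertips are at (403,150), in front of and above the slide at (335,190). I descend to about 0.150.

```bash
python3 -m creep '[0,0.002,-0.006,0,-0.006,0,0, 0,0,-0.009,0,0,0,0, 0,0,-0.009,0,0,0,0, 0,0,-0.006,0,0,0,0, 0,0,-0.004,0,0,0,0, 0,0,-0.001,0,0,0,0, 0,0,0,0,0,0,0, 0,0,0,0,0,0,0]'
python3 - <<'E'
from h import *
t=viewer.grab_frame("side");cv2.imwrite("pics/s12.png",cv2.resize(t[180:260,320:400],None,fx=7,fy=7,interpolation=cv2.INTER_CUBIC))
o=robot.get_obs();print(o['eef_pos'],o['contact_force'],R.from_quat(o['ee_rot']).as_matrix().round(3))
E
```

```text
time_s: 19.95
eef_pos: [0.4453, -0.066, 0.1494]
ee_rot: [0.086, 0.996, 0.001, -0.004]
contact_force: [-0.3, 0.9, 0.3]
opening: 0.0
[ 0.44539612 -0.0660657   0.14948095] [-0.11001545  0.13861788  0.61610111] [[-0.985  0.171 -0.009]
 [ 0.171  0.985  0.003]
 [ 0.009  0.001 -1.   ]]
```

View pics/s12.png

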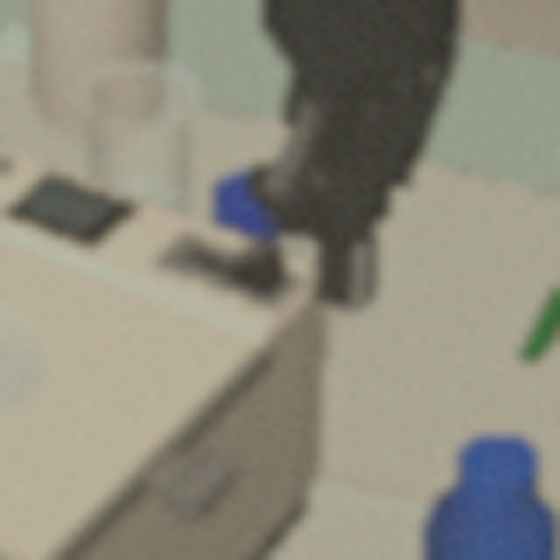

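The fingertips at (345,280) are just ahead of the slide at (255,265). I push back along the centrifuge's x.

```bash
python3 -m creep '[0.004,-0.0012,0,0,-0.004,0,0, 0.004,-0.0012,0,0,0,0,0, 0.004,-0.0008,0,0,0,0,0, 0.003,-0.0005,0,0,0,0,0, 0.003,-0.0005,0,0,0,0,0, 0.003,-0.0005,0,0,0,0,0, 0.003,-0.0005,0,0,0,0,0, 0.003,-0.0005,0,0,0,0,0]'
python3 -m creep '[0.003,-0.0005,0,0,0,0,0, 0.003,-0.0005,0,0,0,0,0, 0.003,-0.0005,0,0,0,0,0, 0.003,-0.0005,0,0,0,0,0, 0.003,-0.0005,0,0,0,0,0, 0.003,-0.0005,0,0,0,0,0, 0,0,0,0,0,0,0, 0,0,0,0,0,0,0]'
python3 - <<'E'
from h import *
t=viewer.grab_frame("side");cv2.imwrite("pics/s13.png",cv2.resize(t[180:260,320:400],None,fx=7,fy=7,interpolation=cv2.INTER_CUBIC))
E
```

```text
time_s: 20.8
eef_pos: [0.4746, -0.0727, 0.1508]
ee_rot: [0.086, 0.996, 0.001, -0.003]
contact_force: [-3.4, 0.3, 2.4]
opening: -0.003
time_s: 21.6
eef_pos: [0.4805, -0.0737, 0.1512]
ee_rot: [0.085, 0.996, 0.002, -0.024]
contact_force: [-1.5, 0.1, 1.6]
opening: -0.0
```

View pics/s13.png

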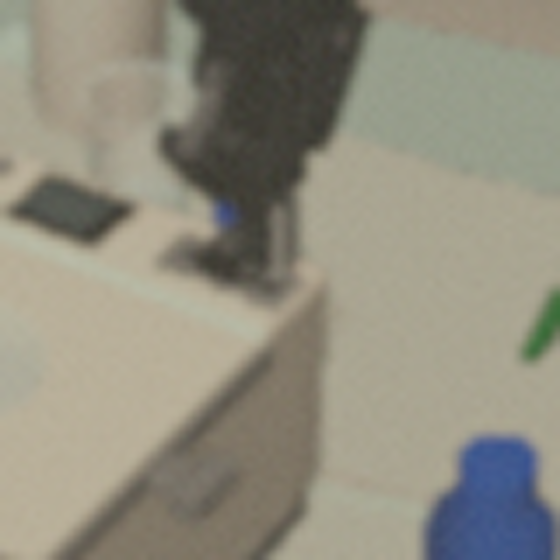

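```bash
python3 -m creep '[0,0,0,0,0,0,0, 0.003,-0.0005,0,0,0,0,0, 0.004,-0.0006,0,0,0,0,0, 0.005,-0.0008,0,0,0,0,0, 0.005,-0.0008,0,0,0,0,0, 0.005,-0.0008,0,0,0,0,0, 0.005,-0.0008,0,0,0,0,0, 0.005,-0.0008,0,0,0,0,0]'
python3 - <<'E'
from h import *
o=robot.get_obs();print(o['eef_pos'],o['contact_force'],R.from_quat(o['ee_rot']).as_matrix().round(3))
E
```

```text
time_s: 22.45
eef_pos: [0.4805, -0.0737, 0.1521]
ee_rot: [0.084, 0.994, 0.005, -0.075]
contact_force: [-21.5, 2.6, 13.8]
opening: 0.001
[ 0.48045813 -0.07371739  0.15212123] [-21.52896288   2.57966672  13.76110432] [[-0.975  0.168 -0.147]
 [ 0.167  0.986  0.023]
 [ 0.149 -0.002 -0.989]]
```

Hard stop: 21 N and x steady at 0.4805. I back off, straighten, rise and look.

```bash
python3 -m creep '[-0.005,0.001,0.001,0,0,0,0, -0.005,0.001,0.002,-0.003,-0.02,0,0, -0.002,0,0.006,-0.005,-0.03,0,0, 0,0,0.01,-0.005,-0.03,0,0, 0,0.01,0.01,-0.005,-0.03,0,0, 0,0.018,0.008,-0.003,-0.02,0,0, 0,0.022,0.004,0,0,0,0.065, 0,0.022,0,0,0,0,0.065]'
python3 - <<'E'
from h import *
t=viewer.grab_frame("top");cv2.imwrite("pics/t14.png",cv2.resize(t[145:265,250:410],None,fx=5,fy=5,interpolation=cv2.INTER_CUBIC))
t=viewer.grab_frame("side");cv2.imwrite("pics/s14.png",cv2.resize(t[180:260,300:400],None,fx=7,fy=7,interpolation=cv2.INTER_CUBIC))
o=robot.get_obs();print(o['eef_pos'],o['contact_force'],R.from_quat(o['ee_rot']).as_matrix().round(3))
E
```

```text
time_s: 23.25
eef_pos: [0.4708, 0.0006, 0.1948]
ee_rot: [0.087, 0.996, 0.0, 0.003]
contact_force: [-0.1, -0.3, -0.5]
opening: 0.33
[0.47041686 0.00166946 0.19425815] [-0.50473693  0.29328611 -0.28037092] [[-0.985  0.17   0.004]
 [ 0.17   0.985  0.001]
 [-0.004  0.002 -1.   ]]
```

View pics/t14.png

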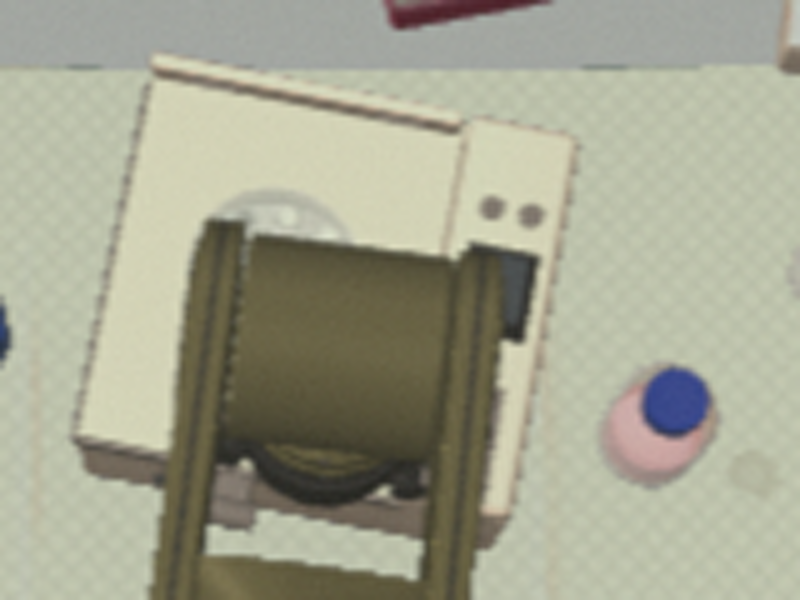

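View pics/s14.png

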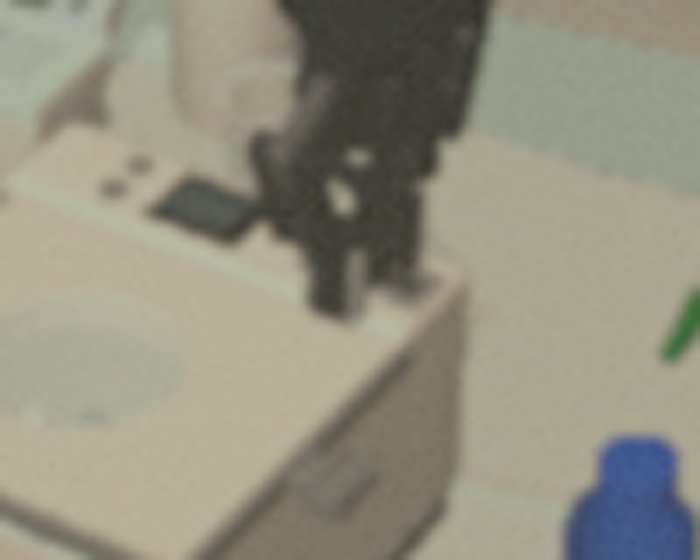

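The arm hides the slide here. I go on to the grip and check the slide from there.

```bash
python3 -m creep '[-0.004,0.01,0,0,0,0,0.065, -0.004,0.012,0,0,0,0,0.065, -0.003,0.008,0,0,0,0,0.065, -0.001,0.003,0,0,0,0,0.065, 0,0,0,0,0,0,0.065, 0,0,0,0,0,0,0.065, 0,0,0,0,0,0,0.065, 0,0,0,0,0,0,0.065]'
python3 - <<'E'
from h import *
t=viewer.grab_frame("top");cv2.imwrite("pics/t15.png",cv2.resize(t[145:265,250:410],None,fx=5,fy=5,interpolation=cv2.INTER_CUBIC))
o=robot.get_obs();print(o['eef_pos'],o['contact_force'],R.from_quat(o['ee_rot']).as_matrix().round(3))
E
```

```text
time_s: 24.15
eef_pos: [0.4577, 0.0356, 0.1936]
ee_rot: [0.086, 0.996, 0.0, 0.003]
contact_force: [0.3, -1.0, -0.9]
opening: 0.762
[0.4576556  0.03561968 0.19364765] [-0.74468561  0.20967425 -0.47399421] [[-0.985  0.171  0.007]
 [ 0.171  0.985 -0.   ]
 [-0.007  0.001 -1.   ]]
```

View pics/t15.png

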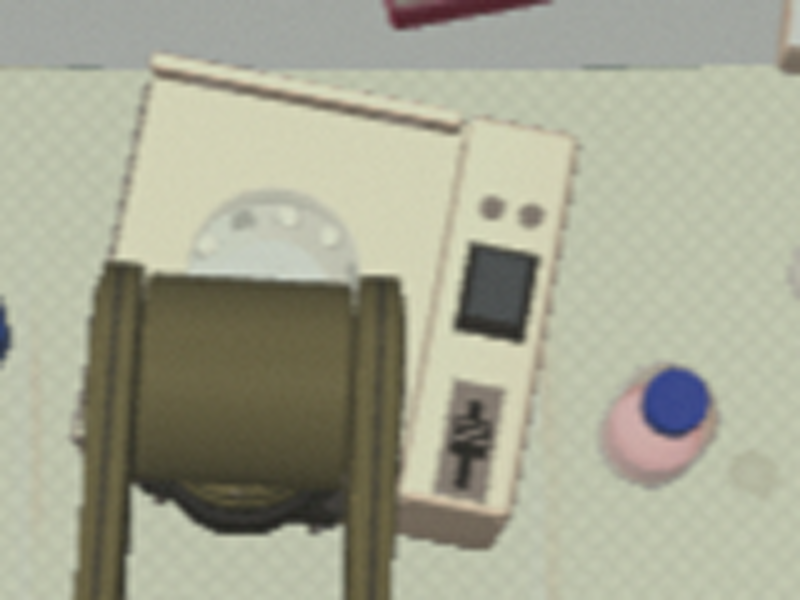

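The slide is now at crop (470,437), moved back about 28 px (about 13-14 mm), with the front slot visible. Together with the hard stop, that means fully back. I descend on the grip again.

```bash
python3 -m creep '[0,0.004,-0.003,0,0.002,0,0.07, 0,0.003,-0.006,0,0,0,0.07, 0,0,-0.014,0,0,0,0.07, 0,0,-0.015,0,0,0,0.07, 0,0,-0.014,0,0,0,0.07, 0,0,-0.009,0,0,0,0.07, 0,0,-0.004,0,0,0,0.07, 0,0,0,0,0,0,0.07]'
python3 - <<'E'
from h import *
o=robot.get_obs();print(o['eef_pos'],o['contact_force'],R.from_quat(o['ee_rot']).as_matrix().round(3))
E
```

```text
time_s: 25.0
eef_pos: [0.4559, 0.0432, 0.121]
ee_rot: [0.086, 0.996, -0.0, 0.0]
contact_force: [-0.1, 0.6, 0.5]
opening: 0.815
[0.45593033 0.04321947 0.12101505] [-0.09019136  0.57609264  0.46633595] [[-0.985  0.171  0.001]
 [ 0.171  0.985 -0.   ]
 [-0.001  0.    -1.   ]]
```

```bash
python3 -m creep '[0.002,0,-0.002,0,0,0,0.07, 0,0,0,0,0,0,0.02, 0,0,0,0,0,0,0.02, 0,0,0,0,0,0,0.02, 0,0,0,0,0,0,0.02, 0,0,0,0,0,0,0.02, 0,0,0,0,0,0,0.02, 0,0,0,0,0,0,0.02]'
python3 -m creep '[0,0,0.003,0,0,0,0.02, 0,0,0.003,0,0,0,0.02, 0,0,0.003,0,0,0,0.02, 0,0,0.003,0,0,0,0.02, 0,0,0.003,0,0,0,0.02, 0,0,0,0,0,0,0.02, 0,0,0,0,0,0,0.02, 0,0,0,0,0,0,0.02]'
```

```text
time_s: 25.8
eef_pos: [0.4592, 0.0429, 0.1207]
ee_rot: [0.086, 0.996, -0.0, 0.002]
contact_force: [0.4, -0.2, -0.8]
opening: 0.335
time_s: 26.6
eef_pos: [0.4599, 0.0428, 0.1362]
ee_rot: [0.086, 0.996, -0.0, 0.003]
contact_force: [4.6, 0.1, -3.2]
opening: 0.332
```

The lid is free: it rose 15 mm with only 3 N. I swing it up along the arc.

```bash
python3 -m creep '[0.0014,-0.0002,0.0132,0,0,0,0.02, 0.0023,-0.0004,0.0131,0,0,0,0.02, 0.003,-0.0005,0.0129,0,0,0,0.02, 0.0038,-0.0006,0.0127,0,0,0,0.02, 0.0046,-0.0008,0.0124,0,0,0,0.02, 0.0054,-0.0009,0.0121,0,0,0,0.02, 0.0062,-0.001,0.0117,0,0,0,0.02, 0.0069,-0.0012,0.0113,0,0,0,0.02]'
python3 - <<'E'
from h import *
o=robot.get_obs();print(o['eef_pos'],o['contact_force'],o['opening'],R.from_quat(o['ee_rot']).as_matrix().round(3))
t=viewer.grab_frame("side");cv2.imwrite("pics/s16.png",cv2.resize(t[120:300,230:410],None,fx=3.3,fy=3.3,interpolation=cv2.INTER_CUBIC))
E
```

```text
time_s: 27.4
eef_pos: [0.4937, 0.0366, 0.2348]
ee_rot: [0.086, 0.996, -0.001, 0.001]
contact_force: [5.6, -0.9, -9.6]
opening: 0.335
[0.49365371 0.0366386  0.23481471] [ 5.63754789 -0.94365761 -9.60445685] 0.33474653190217946 [[-0.985  0.172  0.002]
 [ 0.172  0.985 -0.001]
 [-0.003 -0.001 -1.   ]]
```

View pics/s16.png

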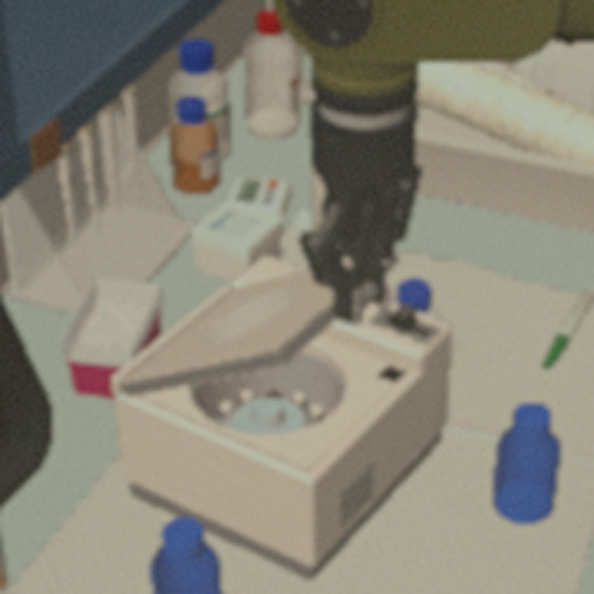

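The lid is open about 33°, held in the fingers at (365,300). I continue.

```bash
python3 -m creep '[0.0077,-0.0013,0.011,0,0,0,0.02, 0.0084,-0.0014,0.0105,0,0,0,0.02, 0.009,-0.0015,0.0099,0,0,0,0.02, 0.0097,-0.0016,0.0093,0,0,0,0.02, 0.0102,-0.0017,0.0087,0,0,0,0.02, 0.0107,-0.0018,0.008,0,0,0,0.02, 0.0112,-0.0019,0.0073,0,0,0,0.02, 0.003,-0.0005,0.0015,0,0,0,0.02]'
python3 -m creep '[0,0,0,0,0,0,0.02, 0,0,0,0,0,0,0.02, 0,0,0,0,0,0,0.02, 0,0,0,0,0,0,0.02, 0,0,0,0,0,0,0.02, 0,0,0,0,0,0,0.02, 0,0,0,0,0,0,0.02, 0,0,0,0,0,0,0.02]'
python3 - <<'E'
from h import *
o=robot.get_obs();print(o['eef_pos'],o['contact_force'],o['opening'],R.from_quat(o['ee_rot']).as_matrix().round(3))
t=viewer.grab_frame("side");cv2.imwrite("pics/s17.png",t)
t=viewer.grab_frame("top");cv2.imwrite("pics/t17.png",t)
E
```

```text
time_s: 28.25
eef_pos: [0.5637, 0.0239, 0.3008]
ee_rot: [0.087, 0.996, -0.001, -0.01]
contact_force: [-1.1, 0.6, -2.9]
opening: 0.333
time_s: 29.05
eef_pos: [0.5618, 0.0242, 0.2996]
ee_rot: [0.087, 0.996, -0.001, -0.012]
contact_force: [-0.2, -0.1, -6.0]
opening: 0.331
[0.56176777 0.02419964 0.29964772] [-0.18934329 -0.06386149 -5.97189304] 0.33059561897818734 [[-0.985  0.173 -0.024]
 [ 0.173  0.985 -0.   ]
 [ 0.024 -0.004 -1.   ]]
```

View pics/s17.png

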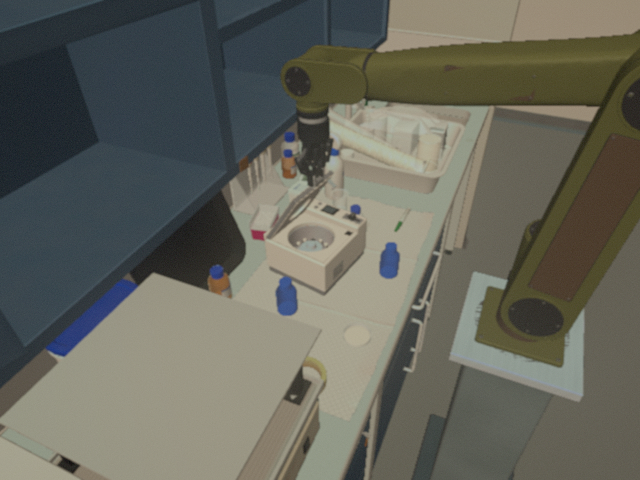

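View pics/t17.png

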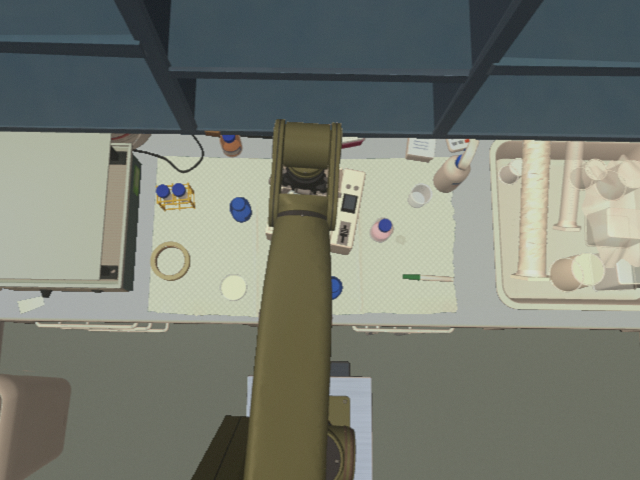

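The lid stands open about 59°, the grip still between the fingers at side (315,170). The bottle is upright at top (382,229), and the rack, dish, marker and beaker are unmoved. I raise it a touch more and check that it holds.

```bash
python3 -m creep '[0.004,-0.0007,0.0025,0,-0.006,0,0.02, 0.004,-0.0007,0.0025,0,-0.004,0,0.02, 0.002,-0.0003,0.001,0,0,0,0.02, 0,0,0.0005,0,0,0,0.02, 0,0,0.0005,0,0,0,0.02, 0,0,0,0,0,0,0.02, 0,0,0,0,0,0,0.02, 0,0,0,0,0,0,0.02]'
python3 - <<'E'
from h import *
for i in range(5): t=viewer.grab_frame("side")
o=robot.get_obs();print(o['time_s'],o['eef_pos'],o['contact_force'],o['opening'])
cv2.imwrite("pics/s18.png",cv2.resize(t[120:300,230:410],None,fx=3.3,fy=3.3,interpolation=cv2.INTER_CUBIC))
t=viewer.grab_frame("top");a=cv2.imread("pics/top0.png")
d=cv2.absdiff(a,t).max(2);
for n,(u,v) in dict(rack=(176,195),blue1=(240,209),dish=(233,288),marker=(428,278),beaker=(419,196)).items(): print(n,d[v-12:v+12,u-16:u+16].mean().round(1))
E
```

```text
time_s: 29.95
eef_pos: [0.5716, 0.0224, 0.3052]
ee_rot: [0.087, 0.996, -0.001, -0.009]
contact_force: [0.6, -0.3, -6.1]
opening: 0.332
30.2 [0.57164143 0.02241717 0.30523318] [ 0.48193162 -0.77295325 -7.23092643] 0.3302491130759678
rack 9.9
blue1 9.1
dish 12.5
marker 12.0
beaker 11.8
```

View pics/s18.png

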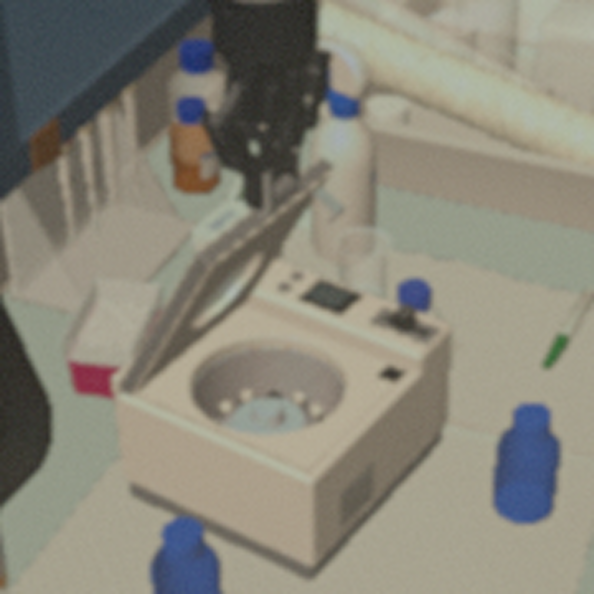

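The lid is steady at about 62°, with the pads still on the grip (opening 28 mm), and the loose things are unchanged. I hand the job in.

```bash
python3 -c "
from bench import ticket
print(ticket.finish_job())"
```

```text
the job is handed in; nothing more can be done
None
```

I handed the job in at about 30 s, with the lid held open at roughly 62° in the gripper.

- **Bottle:** I moved the clear/pink bottle from the lid to the bench right of the centrifuge. It stands upright there in the later pictures.
- **Tug before the slide:** I pulled the lid up by its grip first. It rose about 5 mm and stopped hard at 25 N, so the catch was holding it.
- **Slide:** I lowered the lid, let go, and pushed the slide back to a hard stop at about 21 N. The top picture puts its travel at about 13–14 mm. That is slightly under the nominal 15 mm, but within what I can read off the picture. The lid then lifted freely.
- **Last checks:** The gripper held still over the last 0.25 s with 28 mm between the pads, so the grip is still pinched. The lid angle comes from the gripper's position. The rack, dish, marker, beaker and one blue look-alike (top 240,209) show only image noise against the first picture. I judged the other blue one, at (331,288), only by eye, and it looks unmoved.

During the slide push the tool tilted by about 8°; I straightened it afterwards. No check failed.

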